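# Dock a tube strip against the loading rail

### The job

Slide the long tube strip across the bench up to the loading rail and press one end home, then the other, pushing near each stop pin in turn, until the strip lies parallel against the rail with both stiff stop pins pushed fully in; then let go. Push gently: feel for the stop and never use more than about 24 N. Keep the strip flat on the bench and leave the other things where they stand.

Things in the scene. Friction and masses are not known exactly. Their poses are not given: they have to be found in the camera images.
- strip: Grey slick plastic (acetal, friction about 0.2) tube strip, loose and flat on the bench: block 300 mm long (y), 40 wide (x), 32 high, with a row of eight white-capped tubes along its middle (caps to 47 mm high, 18 mm across). 0.4 to 0.65 kg. Origin: centre of its underside; +x points across it to the rail (within 0.2 rad). Push on its long -x side.
- rail: Loading rail, fixed: dark plate with an aluminium face bar, 250 mm long (y), 6 to 34 mm high; its flat front faces -x, where the strip lies; nothing stands before it but the pins. Origin: on the bench, mid-length. The front is clamped anywhere from 14 mm before (-x) to 14 mm behind the origin: it differs each time, is not measured and must be found by feel or seen. It does not yield.
- pin_left (a joint): Left stop pin, at y = +95 mm in the rail's frame, 18 mm above the bench: horizontal steel pin, 12 mm diameter, in the face bar. 0 = 8 mm proud of the bar's front; 0.008 m = flush, pushed fully in along the rail's +x. Stiff: takes 8 N to move, stays where pushed. Once it is flush the strip meets the bar itself.
- pin_right (a joint): Right stop pin, the same, at y = -95 mm in the rail's frame. With the friction of strip and bench, a push of about 10 to 14 N opposite one pin moves it in; pushed midway between the pins the strip needs more than is allowed.
- adapter: Bystander: round green tube adapter, 72 mm across, 60 mm high. Origin: centre of its underside.
- bottle: Bystander: reagent bottle, 60 mm across, 120 mm high. Origin: centre of its underside.
- carton: Bystander: cardboard carton 70 x 90 x 50 mm high. Origin: centre of its underside.

How it is judged:
By the outcome, as a careful person would: the job done as asked, in the order asked, and still so for the second after the job is handed in, with the robot touching nothing.
It also fails if it takes over 61 s, if anything falls off the work surface, if the arm or the gripper's body presses on something with over 40 N, if the wrist force passes 120 N, or if a joint passes its speed limit or range.

### The arm

A 6-joint arm with a two-finger parallel gripper is mounted at the origin on the work surface. World frame = base frame: x ahead of the robot, y to its left, z up, the work surface at z = 0. Lengths are in m, angles in degrees, forces in N, time in s.
With the tool pointing down it reaches from about 0.4 to 0.825 m from the base axis. Payload 7 kg.
Tool frame: the origin (TCP) lies at the very end of the fingers, on their centre line; the grasp point (between the pads) lies 19 mm behind it (ctrl.tcp_to_grasp is the distance from the TCP to the grasp point, in m); z points along the fingers, y is the direction in which the jaws open and shut (so a half turn about z gives the same grasp; the last joint's range is limited). The gripper opens to 88 mm and grips with 3 to 60 N. Pads are 19 mm wide; open, the fingers measure 130 mm over their backs; the gripper's body (78 mm by 193 mm) begins 47 mm behind the grasp point.
Start: joints at [80.048, 20.546, 0.682, 0, -70.136, -16.507], TCP at [0.301, 0.604, 0.227] pointing down, gripper open.
Joint ranges: [-176.03, 176.03], [-82.01, 121.73], [-58.28, 71.71], [-173.87, 95.51], [-174.79, -0.11], [-173.66, 173.66]. Speed limits (degrees/s): [136.94, 136.94, 172.46, 180, 180, 180].

### API

Orientations are given as [roll, pitch, yaw] about the fixed x, y, z axes, in that order (R = Rz(yaw) Ry(pitch) Rx(roll)).
In Python, from plant import ctrl gives the robot as it stands.
- The arm moves only by the tool jog_arm, never from a script. Its argument "commands" is a list of rows, each an object of numbers: "x", "y", "z": the shift along the tool's x, y, z in cm; "roll": the turn about the tool's z in rad. In form: [{"x": .., "y": .., "z": .., "roll": ..}, ...]. A call has 1 to 12 rows; each row shifts and turns the commanded pose from where the row before left it, along the tool's axes as they then stand; what a row does not reach is not made up. A row lasts 1/10 s, in which the tool goes at most 50 mm and 8.59 degrees, less where a joint would pass 70% of its speed; a pose out of reach is approached as far as the arm can. A call is refused whole if a number of a shift passes 5 or a number of a turn 0.15, either way. A call with a gripper value outside its range is refused whole. "gripper" is the finger opening in cm, from 0 to 8.76, set as the call begins (left out, the last holds). The fingers move at their own pace and stop on an object; the grip force is fixed at half the most. Time passes only in rows, so rows that do not move let the fingers close. It gives the time, the measured TCP pose, the force and the opening at its end, in the units of the state.
- ctrl.get_obs(): the state, without advancing time (a new reading comes with each control period).
- ctrl.snapshot(name): name is "side" or "top"; returns a dict with "image" (480x640x3 uint8, red, green, blue), "mtx" (3x3 intrinsics, pixels), "k1" (the pictures are not rectified: a ray, as slopes to the right and down, at radius r is drawn at 1 + k1 r^2 times it, then the intrinsics apply), "position" and "orientation" of the camera in the world. Camera axes: x right, y up, looking along -z (the intrinsics and any distortion apply to the point x, -y, -z); pixel columns grow to the right and rows downward; lengths in m; the calibration is good to about 2 mm. A picture is of the moment at which its call begins. There is no depth.
- ctrl.close_job(): hands the job in, once; it reports no verdict.
Trained networks look in the newest picture that a camera, given by its name, has taken for a name from the list of things; names that differ only in an ending like _2 or _b are one class to them, and where a whole thing is asked for, a point or a joint stands for the part that bears it (a point fixed in the world has none). Each returns a list of dicts, best first, with "confidence" (0 to 1); they miss things now and then, are a little off and sometimes report something else, mostly with a low value. They report only what shows in the picture. A call takes as long as a camera call.
- ctrl.search_frame(camera, query): "position" ([column, row] as shares, 0 to 1, of the picture: columns of its width, rows of its height, amid what is visible of it).
- ctrl.regions_of(camera, query): "mask" (480x640 bool, what is visible of it) and "position" ([column, row] as shares, 0 to 1, of the picture: columns of its width, rows of its height, amid what is visible of it).
The state is a dict: "clock": time; "joint_pos": joint angles; "qvel": joint speeds; "tau": joint torques, N m; "tool_pos": TCP position; "orientation": TCP orientation; "force": force on the tool from outside, world axes, zero at the start; "moment": the same for the moment, N m; "opening": finger opening in m.
Only numpy, scipy, OpenCV 4.12 (cv2) and the standard library are available. Lean on these libraries where they do the work, as an engineer would, in place of code of your own. Each camera call takes 0.05 s, during which the arm holds its last target.

## Working session

There is one attempt and no reset: what is moved stays moved. The work goes in short steps, Python scripts to look and compute and a tool call to move; the robot and the scene stay as the last step left them, time stands still between calls to the robot, and variables do not carry over. Pictures are saved under pics/ and viewed, and the job is handed in when it is done.

Besides the shell and the picture viewer there is one more tool, called as name(argument=value, ...) on one line, values as JSON. jog_arm: Moves the arm, as the interface text tells. Its arguments: {"type":"object","properties":{"commands":{"type":"array"},"gripper":{"type":"number"}},"required":["commands"]}

```bash
ls; mkdir -p pics; cat > h.py <<'E'
import numpy as np, cv2
from scipy.spatial.transform import Rotation as R
def cam(s):
    o=np.array(s["orientation"],float)
    Rm=o if o.shape==(3,3) else R.from_euler('xyz',o,degrees=True).as_matrix()
    return Rm,np.array(s["position"],float),np.array(s["mtx"],float),float(s["k1"])
def ray2plane(s,px,z):
    Rm,p,K,k1=cam(s)
    d=np.array([(px[0]-K[0,2])/K[0,0],(px[1]-K[1,2])/K[1,1]])
    u=cv2.undistortPoints(np.array([[px]],float),K,np.array([k1,0,0,0,0.]))[0,0]
    v=Rm@np.array([u[0],-u[1],-1]); t=(z-p[2])/v[2]
    return p+t*v
def proj(s,P):
    Rm,p,K,k1=cam(s)
    c=Rm.T@(np.array(P,float)-p); u=np.array([c[0],-c[1]])/-c[2]
    u=u*(1+k1*(u@u)); return K[:2,:2]@u+K[:2,2]
E
python3 - <<'E'
from plant import ctrl
import cv2,pickle
from h import *
print(ctrl.get_obs())
for n in("top","side"):
    s=ctrl.snapshot(n); cv2.imwrite(f"pics/{n}0.png",s["image"][:,:,::-1]); pickle.dump(s,open(f"{n}0.pkl","wb"))
    print(n,s["position"],s["orientation"],s["mtx"],s["k1"])
    for q in("strip","rail","adapter","bottle","carton","pin_left"):
        r=ctrl.regions_of(n,q)
        for d in r[:2]: print(q,d["confidence"],[d["position"][0]*640,d["position"][1]*480],d["mask"].sum())
        pickle.dump(r,open(f"{n}0_{q}.pkl","wb"))
E
```

```text
pics
{'clock': 0.0, 'joint_pos': array([ 8.00483604e+01,  2.05918366e+01,  6.33605591e-01, -1.87706919e-02,
       -7.01357335e+01, -1.65078074e+01]), 'qvel': array([-0.0418378 , -0.02004306, -0.02759931, -0.05901403, -0.03051007,
        0.05946864]), 'tau': array([ 4.02722644e-04, -5.82715666e+01,  2.93050128e+01,  6.99698657e+00,
        6.86248895e-03, -1.65653405e-04]), 'tool_pos': array([0.30056068, 0.60384678, 0.22562112]), 'orientation': array([ 1.79904894e+02, -9.78377853e-03, -2.64658314e+01]), 'force': array([-0.45117873,  0.70432708,  0.38596972]), 'moment': array([-0.00212122, -0.03890008, -0.05028239]), 'opening': 0.08763058502300938}
top [2.89561699e-01 8.77875033e-04 1.34594789e+00] [ 12.63140246  -0.31138078 -90.2537631 ] [[594.25435392   0.         331.11044042]
 [  0.         594.25435392 230.26135294]
 [  0.           0.           1.        ]] 0.016479375969086243
rail 0.97 [349.504, 174.38400000000001] 3085
adapter 0.82 [154.304, 271.488] 1054
bottle 0.73 [154.624, 201.984] 850
side [0.48424916 0.6606448  0.82968092] [ 4.02565493e+01 -1.45796900e-01 -1.70074731e+02] [[502.71973651   0.         316.58307669]
 [  0.         502.71973651 237.66873251]
 [  0.           0.           1.        ]] -0.1343671877322952
strip 0.92 [346.17600000000004, 224.208] 2188
rail 0.96 [263.616, 233.088] 3083
adapter 0.8 [346.11199999999997, 431.28] 2080
bottle 0.84 [242.496, 413.376] 1660
carton 0.61 [386.688, 135.216] 1015
```

View pics/top0.png

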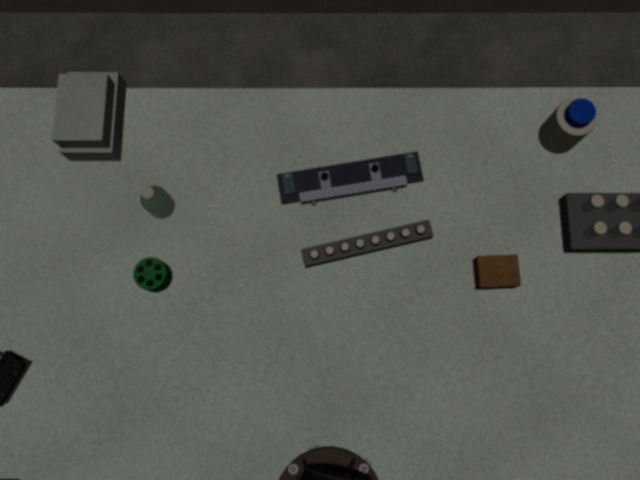

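View pics/side0.png

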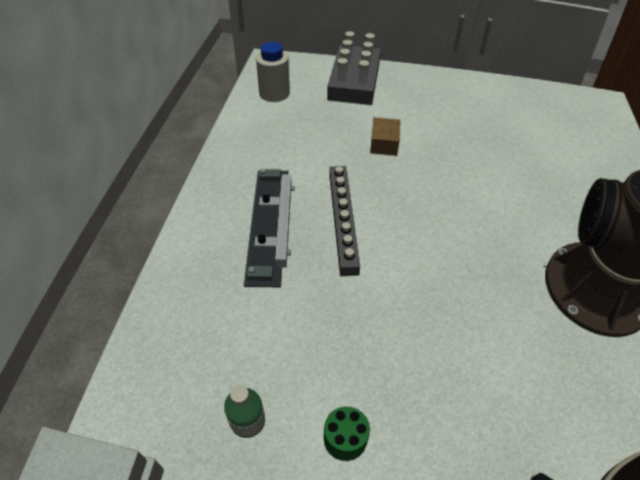

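The top view shows the rail bar front running from (300,200) to (407,185), and the strip from (303,257) to (432,230). The carton is at (497,271), the adapter at (152,274) and the bottle at (157,201). Next I'll zoom in to measure.

```bash
python3 - <<'E'
import pickle,cv2
for n,(x0,y0,x1,y1) in {"top":(265,140,445,275),"side":(230,155,370,290)}.items():
    im=pickle.load(open(n+"0.pkl","rb"))["image"][y0:y1,x0:x1,::-1]
    k=min(800/(x1-x0),600/(y1-y0)); k=4
    cv2.imwrite(f"pics/{n}0z.png",cv2.convertScaleAbs(cv2.resize(im,None,fx=k,fy=k,interpolation=cv2.INTER_CUBIC),alpha=1.6))
E
```

```text
(no output)
```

View pics/top0z.png

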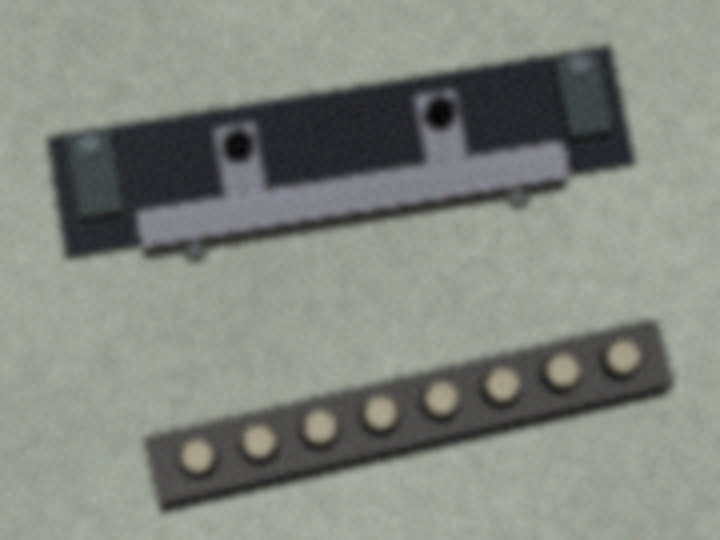

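View pics/side0z.png

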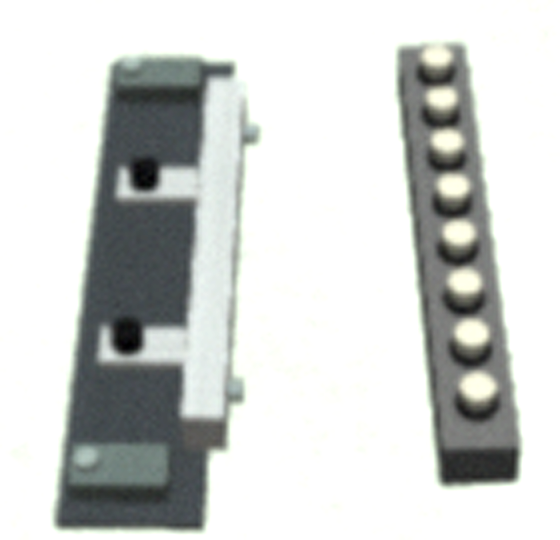

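```bash
python3 - <<'E'
import pickle
from h import *
T=pickle.load(open("top0.pkl","rb"));S=pickle.load(open("side0.pkl","rb"))
def t(u,v,z): return ray2plane(T,((u+.5)/4-.5+265,(v+.5)/4-.5+140),z)[:2]
def s(u,v,z): return ray2plane(S,((u+.5)/4-.5+230,(v+.5)/4-.5+155),z)[:2]
def show(n,a,b):
    d=a-b; print(n,a.round(4),b.round(4),"mid",((a+b)/2).round(4),"len",np.hypot(*d).round(4),"yaw",np.degrees(np.arctan2(-d[0],d[1])).round(2))
show("caps T",t(198,454,.047),t(623,355,.047))
show("caps S",s(477,384,.047),s(436,56,.047))
show("strip back T",t(162,503,.032),t(671,383,.032))
show("strip front T",t(148,437,.032),t(656,320,.032))
show("strip S -x",s(517,450,.032),s(463,46,.032))
show("bar front T",t(143,244,.034),t(567,183,.034))
show("bar front S",s(225,418,.034),s(242,83,.034))
show("pins T",t(195,256,.018),t(520,200,.018))
show("pins S",s(237,392,.018),s(252,134,.018))
for n,z in(("adapter",.03),("bottle",.06)):
    p=pickle.load(open(f"top0_{n}.pkl","rb"))[0]["position"];print(n,ray2plane(T,(p[0]*640,p[1]*480),z))
print("carton",ray2plane(T,(497,271),.05))
E
```

```text
caps T [0.5287 0.0305] [ 0.5843 -0.2077] mid [ 0.5565 -0.0886] len 0.2446 yaw 13.14
caps S [0.5271 0.0296] [ 0.5824 -0.2079] mid [ 0.5548 -0.0891] len 0.2438 yaw 13.09
strip back T [0.5037 0.0509] [ 0.5714 -0.2366] mid [ 0.5376 -0.0929] len 0.2954 yaw 13.24
strip front T [0.5413 0.0589] [ 0.6081 -0.2296] mid [ 0.5747 -0.0853] len 0.2962 yaw 13.03
strip S -x [0.5028 0.0558] [ 0.5697 -0.2361] mid [ 0.5363 -0.0902] len 0.2994 yaw 12.91
bar front T [0.6532 0.0624] [ 0.6889 -0.1813] mid [ 0.6711 -0.0594] len 0.2463 yaw 8.32
bar front S [0.6492 0.0628] [ 0.6916 -0.1794] mid [ 0.6704 -0.0583] len 0.2459 yaw 9.92
pins T [0.6504 0.0331] [ 0.6835 -0.1559] mid [ 0.667  -0.0614] len 0.1918 yaw 9.95
pins S [0.65   0.0331] [ 0.6811 -0.1549] mid [ 0.6656 -0.0609] len 0.1906 yaw 9.38
adapter [0.49158646 0.38670739 0.03      ]
bottle [0.64373393 0.3866866  0.06      ]
carton [ 0.48687269 -0.37225917  0.05      ]
```

jog_arm(commands=[{"roll":-0.125},{"roll":-0.125},{"roll":-0.125},{"roll":-0.125},{"roll":-0.125},{"y":4.5,"x":0.4},{"y":4.5,"x":0.4},{"y":4.5,"x":0.4},{"y":4.5,"x":0.4},{"y":4.5,"x":0.4},{"y":4.5,"x":0.4},{"y":4.5,"x":0.4}])

```text
validation failed for argument at $.co...
```

jog_arm(commands=[{"x":0,"y":0,"z":0,"roll":-0.125},{"x":0,"y":0,"z":0,"roll":-0.125},{"x":0,"y":0,"z":0,"roll":-0.125},{"x":0,"y":0,"z":0,"roll":-0.125},{"x":0,"y":0,"z":0,"roll":-0.125},{"x":0.4,"y":4.5,"z":0,"roll":0},{"x":0.4,"y":4.5,"z":0,"roll":0},{"x":0.4,"y":4.5,"z":0,"roll":0},{"x":0.4,"y":4.5,"z":0,"roll":0},{"x":0.4,"y":4.5,"z":0,"roll":0}])

```text
clock: 1.7
tool_pos: [0.3572, 0.3838, 0.2267]
orientation: [-180.0, -0.0, 9.4]
force: [1.2, -0.7, 0.2]
opening: 0.0876
```

jog_arm(commands=[{"x":0.45,"y":4.5,"z":0,"roll":0},{"x":0.45,"y":4.5,"z":0,"roll":0},{"x":0.45,"y":4.5,"z":0,"roll":0},{"x":0.45,"y":4.5,"z":0,"roll":0},{"x":0.45,"y":4.5,"z":0,"roll":0},{"x":0.45,"y":4.5,"z":0,"roll":0},{"x":0.45,"y":4.5,"z":0,"roll":0},{"x":0.45,"y":4.5,"z":0,"roll":0},{"x":0.45,"y":4.5,"z":0,"roll":0},{"x":0.45,"y":4.5,"z":0,"roll":0},{"x":0.6,"y":4.5,"z":0,"roll":0}])

```text
clock: 2.8
tool_pos: [0.488, -0.0966, 0.2271]
orientation: [-180.0, -0.1, 9.4]
force: [1.1, 1.1, 0.4]
opening: 0.0875
```

jog_arm(commands=[{"x":0,"y":0,"z":4,"roll":0},{"x":0,"y":0,"z":4,"roll":0},{"x":0,"y":0,"z":4,"roll":0},{"x":0,"y":0,"z":4,"roll":0},{"x":0,"y":0,"z":4,"roll":0},{"x":0,"y":0,"z":1.4,"roll":0},{"x":0,"y":0,"z":0,"roll":0},{"x":0,"y":0,"z":0,"roll":0}])

```text
clock: 3.6
tool_pos: [0.4883, -0.0946, 0.013]
orientation: [180.0, -0.0, 9.4]
force: [0.1, -0.3, 0.2]
opening: 0.0877
```

```bash
cat > snap.py <<'E'
import sys,cv2,pickle
from plant import ctrl
tag=sys.argv[1]
print({k:(v.round(3) if hasattr(v,'round') else v) for k,v in ctrl.get_obs().items() if k in('clock','tool_pos','force','orientation')})
for n,(x0,y0,x1,y1) in {"top":(265,140,445,290),"side":(230,155,430,290)}.items():
    if n not in sys.argv[2:]: continue
    s=ctrl.snapshot(n); pickle.dump(s,open(n+tag+".pkl","wb"))
    im=s["image"][y0:y1,x0:x1,::-1]
    cv2.imwrite(f"pics/{n}{tag}.png",cv2.convertScaleAbs(cv2.resize(im,None,fx=4,fy=4,interpolation=cv2.INTER_CUBIC),alpha=1.6))
E
python3 snap.py 1 top side
```

```text
{'clock': 3.6, 'tool_pos': array([ 0.488, -0.095,  0.013]), 'orientation': array([ 1.79985e+02, -1.10000e-02,  9.37200e+00]), 'force': array([ 0.077, -0.346,  0.236])}
```

View pics/side1.png

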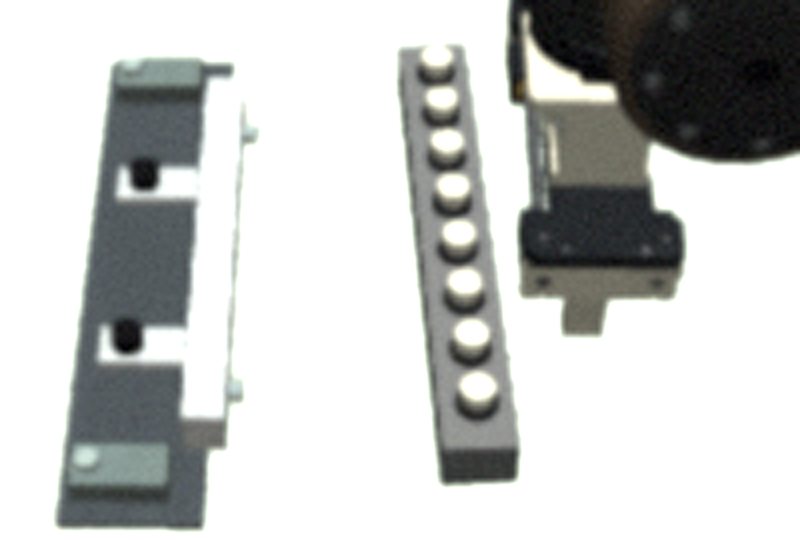

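View pics/top1.png

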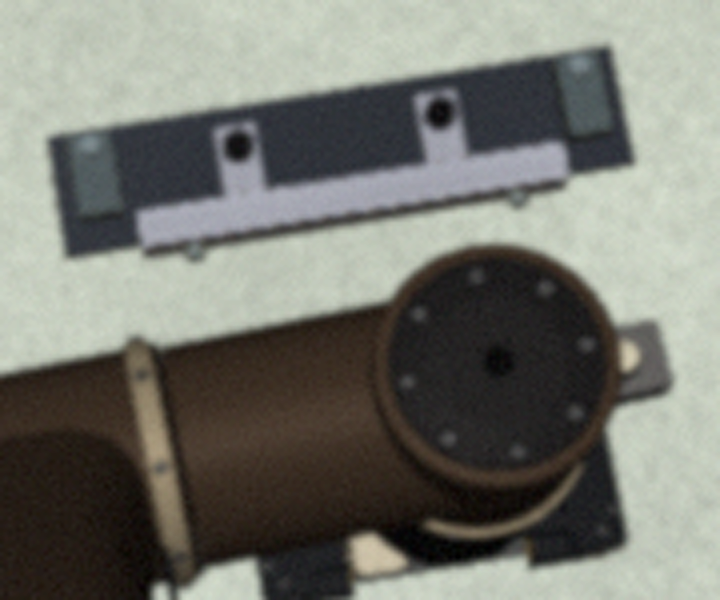

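jog_arm(commands=[{"x":0.8,"y":0,"z":0,"roll":0},{"x":0.8,"y":0,"z":0,"roll":0},{"x":0.8,"y":0,"z":0,"roll":0},{"x":0.8,"y":0,"z":0,"roll":0},{"x":0.8,"y":0,"z":0,"roll":0},{"x":0.8,"y":0,"z":0,"roll":0},{"x":0.8,"y":0,"z":0,"roll":0},{"x":0.8,"y":0,"z":0,"roll":0},{"x":0.8,"y":0,"z":0,"roll":0},{"x":0.8,"y":0,"z":0,"roll":0},{"x":0.6,"y":0,"z":0,"roll":0},{"x":0.4,"y":0,"z":0,"roll":0}])

```text
clock: 4.9
tool_pos: [0.5772, -0.0799, 0.0125]
orientation: [180.0, -0.0, 9.4]
force: [-1.4, 0.5, 0.6]
opening: 0.0876
```

```bash
python3 snap.py 2 side
```

```text
{'clock': 4.9, 'tool_pos': array([ 0.577, -0.08 ,  0.013]), 'orientation': array([ 1.79997e+02, -1.00000e-03,  9.35400e+00]), 'force': array([-1.376,  0.494,  0.614])}
```

View pics/side2.png

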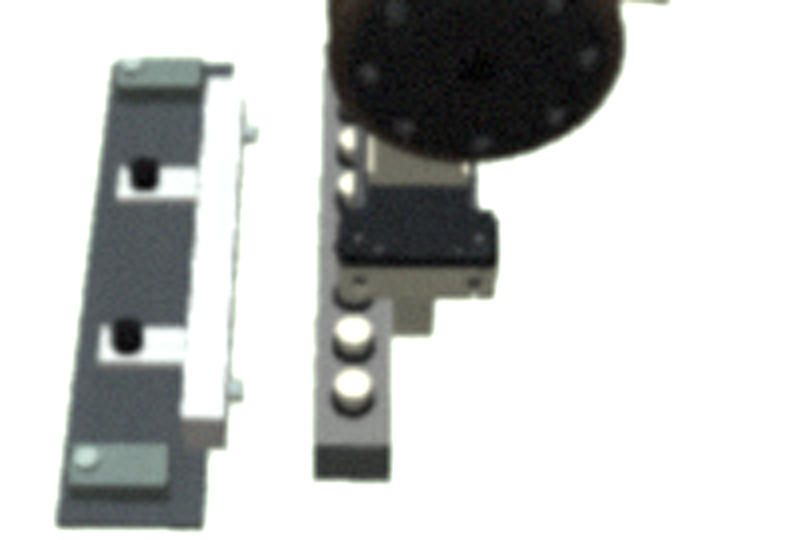

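jog_arm(commands=[{"x":0.5,"y":0,"z":0,"roll":0},{"x":0.5,"y":0,"z":0,"roll":0},{"x":0.5,"y":0,"z":0,"roll":0},{"x":0.5,"y":0,"z":0,"roll":0},{"x":0.5,"y":0,"z":0,"roll":0},{"x":0.4,"y":0,"z":0,"roll":0},{"x":0.3,"y":0,"z":0,"roll":0},{"x":0.1,"y":0,"z":0,"roll":0}])

```text
clock: 5.75
tool_pos: [0.6095, -0.0746, 0.0126]
orientation: [180.0, -0.0, 9.4]
force: [-1.5, -0.2, 1.9]
opening: 0.0879
```

```bash
python3 snap.py 3 side
```

```text
{'clock': 5.75, 'tool_pos': array([ 0.61 , -0.075,  0.013]), 'orientation': array([ 1.79997e+02, -6.00000e-03,  9.35600e+00]), 'force': array([-1.515, -0.163,  1.881])}
```

View pics/side3.png

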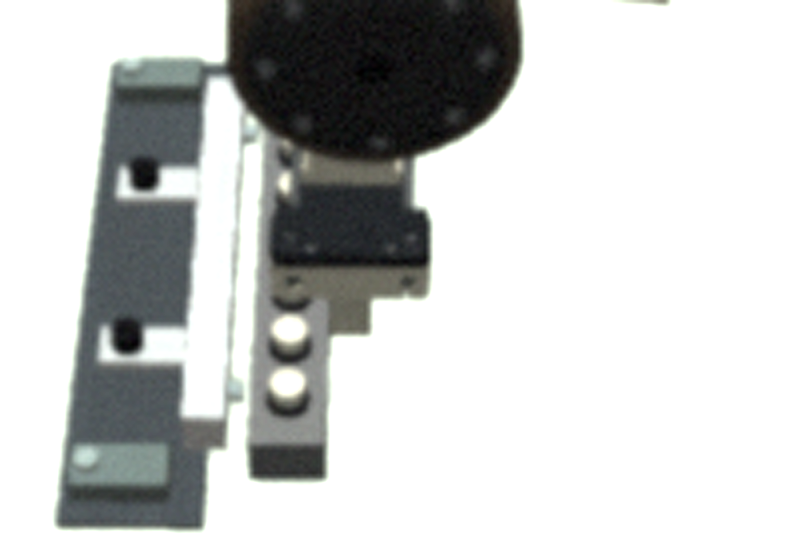

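jog_arm(commands=[{"x":0.15,"y":0,"z":0,"roll":0},{"x":0.15,"y":0,"z":0,"roll":0},{"x":0,"y":0,"z":0,"roll":0}])

```text
clock: 6.1
tool_pos: [0.6124, -0.0741, 0.0126]
orientation: [180.0, -0.0, 9.4]
force: [-0.8, 0.3, -0.5]
opening: 0.0876
```

jog_arm(commands=[{"x":0.1,"y":0,"z":0,"roll":0},{"x":0,"y":0,"z":0,"roll":0}])

```text
clock: 6.3
tool_pos: [0.613, -0.074, 0.0125]
orientation: [180.0, 0.0, 9.4]
force: [-1.7, -0.5, 0.5]
opening: 0.0875
```

jog_arm(commands=[{"x":0.1,"y":0,"z":0,"roll":0},{"x":0,"y":0,"z":0,"roll":0}])

```text
clock: 6.5
tool_pos: [0.6131, -0.074, 0.0123]
orientation: [-180.0, 0.1, 9.4]
force: [-5.0, 0.2, 1.9]
opening: 0.0877
```

jog_arm(commands=[{"x":-1,"y":0,"z":0,"roll":0},{"x":-1,"y":0,"z":0,"roll":0},{"x":0,"y":0,"z":0,"roll":0}])

```text
clock: 6.8
tool_pos: [0.5932, -0.0772, 0.0128]
orientation: [-180.0, -0.0, 9.3]
force: [-0.2, -0.5, 0.4]
opening: 0.0878
```

jog_arm(commands=[{"x":0,"y":-2,"z":0,"roll":0},{"x":0,"y":-3,"z":0,"roll":0},{"x":0,"y":-3,"z":0,"roll":0},{"x":0,"y":-2,"z":0,"roll":0},{"x":0,"y":-1,"z":0,"roll":0},{"x":0,"y":0,"z":0,"roll":0},{"x":0,"y":0,"z":0,"roll":0},{"x":0,"y":0,"z":0,"roll":0}], gripper=0)

```text
clock: 7.6
tool_pos: [0.5766, 0.0308, 0.0126]
orientation: [180.0, -0.0, 9.3]
force: [-0.8, -0.6, 1.0]
opening: 0.0295
```

```bash
python3 snap.py 4 side top
```

```text
{'clock': 7.6, 'tool_pos': array([0.577, 0.031, 0.013]), 'orientation': array([ 1.79999e+02, -5.00000e-03,  9.31000e+00]), 'force': array([-0.756, -0.639,  0.998])}
```

View pics/side4.png

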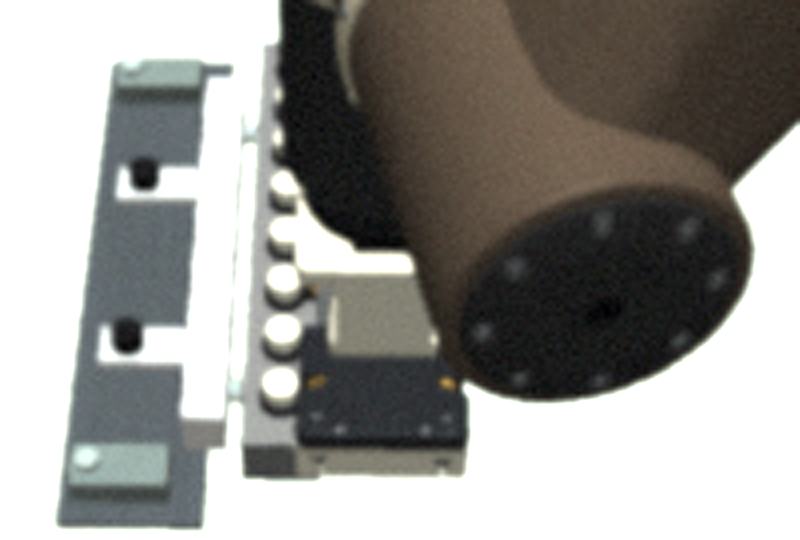

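jog_arm(commands=[{"x":0,"y":0,"z":0,"roll":0},{"x":0,"y":0,"z":0,"roll":0},{"x":0.5,"y":0,"z":0,"roll":0},{"x":0.5,"y":0,"z":0,"roll":0},{"x":0.4,"y":0,"z":0,"roll":0},{"x":0.2,"y":0,"z":0,"roll":0},{"x":0.1,"y":0,"z":0,"roll":0},{"x":0,"y":0,"z":0,"roll":0}])

```text
clock: 8.5
tool_pos: [0.5933, 0.0342, 0.0124]
orientation: [180.0, 0.0, 9.3]
force: [-0.3, -0.4, 0.9]
opening: 0.0007
```

jog_arm(commands=[{"x":0.1,"y":0,"z":0,"roll":0},{"x":0.1,"y":0,"z":0,"roll":0},{"x":0,"y":0,"z":0,"roll":0}])

```text
clock: 8.8
tool_pos: [0.5951, 0.0345, 0.0125]
orientation: [180.0, 0.0, 9.3]
force: [-0.2, -0.2, 0.2]
opening: 0.0006
```

jog_arm(commands=[{"x":0.1,"y":0,"z":0,"roll":0},{"x":0,"y":0,"z":0,"roll":0}])

```text
clock: 9.0
tool_pos: [0.5951, 0.0344, 0.0123]
orientation: [180.0, 0.1, 9.3]
force: [-4.2, -0.5, 2.7]
opening: 0.0009
```

jog_arm(commands=[{"x":0.1,"y":0,"z":0,"roll":0},{"x":0,"y":0,"z":0,"roll":0}])

```text
clock: 9.2
tool_pos: [0.5952, 0.0343, 0.012]
orientation: [180.0, 0.2, 9.3]
force: [-6.7, -0.9, 3.1]
opening: 0.0002
```

jog_arm(commands=[{"x":0.1,"y":0,"z":0,"roll":0},{"x":0,"y":0,"z":0,"roll":0}])

```text
clock: 9.4
tool_pos: [0.5953, 0.0342, 0.0118]
orientation: [180.0, 0.3, 9.3]
force: [-9.0, -0.5, 2.8]
opening: -0.0002
```

jog_arm(commands=[{"x":0.1,"y":0,"z":0,"roll":0},{"x":0,"y":0,"z":0,"roll":0}])

```text
clock: 9.6
tool_pos: [0.5959, 0.0343, 0.0116]
orientation: [180.0, 0.3, 9.3]
force: [-10.1, -0.3, 3.8]
opening: 0.0004
```

jog_arm(commands=[{"x":0.1,"y":0,"z":0,"roll":0},{"x":0,"y":0,"z":0,"roll":0}])

```text
clock: 9.8
tool_pos: [0.5966, 0.0345, 0.0115]
orientation: [180.0, 0.4, 9.3]
force: [-11.0, -0.3, 3.2]
opening: 0.0004
```

jog_arm(commands=[{"x":0.1,"y":0,"z":0,"roll":0},{"x":0.1,"y":0,"z":0,"roll":0},{"x":0,"y":0,"z":0,"roll":0}])

```text
clock: 10.1
tool_pos: [0.5984, 0.0349, 0.0114]
orientation: [180.0, 0.4, 9.3]
force: [-11.5, 2.0, 2.5]
opening: 0.0005
```

jog_arm(commands=[{"x":0.1,"y":0,"z":0,"roll":0},{"x":0.1,"y":0,"z":0,"roll":0},{"x":0,"y":0,"z":0,"roll":0}])

```text
clock: 10.4
tool_pos: [0.6003, 0.0353, 0.0114]
orientation: [180.0, 0.4, 9.3]
force: [-11.2, 1.6, 3.8]
opening: 0.0005
```

jog_arm(commands=[{"x":0.1,"y":0,"z":0,"roll":0},{"x":0,"y":0,"z":0,"roll":0}])

```text
clock: 10.6
tool_pos: [0.6012, 0.0355, 0.0114]
orientation: [180.0, 0.4, 9.3]
force: [-11.9, 2.2, 3.3]
opening: 0.0008
```

jog_arm(commands=[{"x":0.1,"y":0,"z":0,"roll":0},{"x":0,"y":0,"z":0,"roll":0}])

```text
clock: 10.8
tool_pos: [0.6019, 0.0356, 0.0113]
orientation: [180.0, 0.4, 9.3]
force: [-12.0, 2.1, 4.3]
opening: 0.0005
```

jog_arm(commands=[{"x":0.1,"y":0,"z":0,"roll":0},{"x":0,"y":0,"z":0,"roll":0}])

```text
clock: 11.0
tool_pos: [0.602, 0.0354, 0.0111]
orientation: [180.0, 0.5, 9.3]
force: [-13.8, 1.2, 5.8]
opening: 0.0005
```

jog_arm(commands=[{"x":0.1,"y":0,"z":0,"roll":0},{"x":0,"y":0,"z":0,"roll":0}])

```text
clock: 11.2
tool_pos: [0.6021, 0.0352, 0.0109]
orientation: [180.0, 0.6, 9.2]
force: [-17.0, 1.4, 6.1]
opening: 0.0
```

jog_arm(commands=[{"x":0.1,"y":0,"z":0,"roll":0},{"x":0,"y":0,"z":0,"roll":0}])

```text
clock: 11.4
tool_pos: [0.6021, 0.035, 0.0107]
orientation: [180.0, 0.7, 9.2]
force: [-18.7, 0.1, 6.9]
opening: 0.0005
```

```bash
python3 snap.py 5 side top
```

```text
{'clock': 11.4, 'tool_pos': array([0.602, 0.035, 0.011]), 'orientation': array([179.963,   0.723,   9.211]), 'force': array([-18.71 ,   0.071,   6.946])}
```

View pics/side5.png

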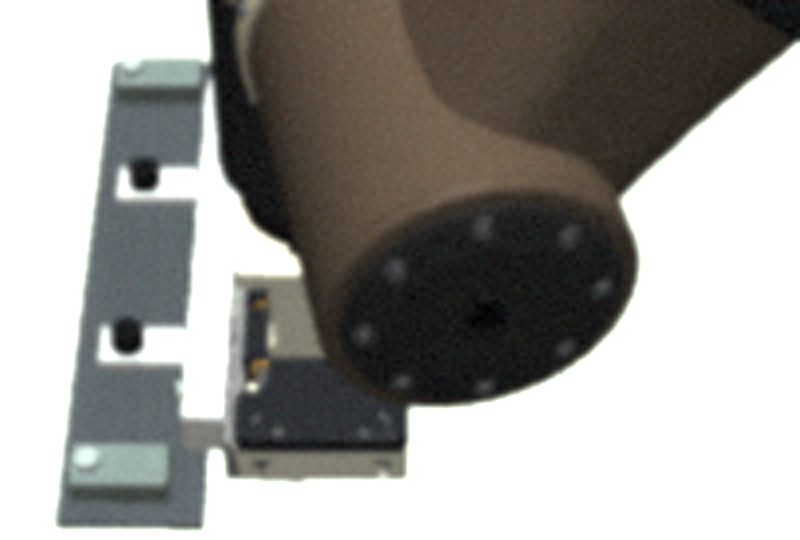

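jog_arm(commands=[{"x":-0.5,"y":0,"z":0,"roll":0},{"x":-1,"y":0,"z":0,"roll":0},{"x":-1,"y":0,"z":0,"roll":0},{"x":-0.5,"y":0,"z":0,"roll":0},{"x":0,"y":0,"z":0,"roll":0}])

```text
clock: 12.0
tool_pos: [0.5791, 0.032, 0.013]
orientation: [-180.0, -0.0, 9.4]
force: [0.9, -0.8, -0.2]
opening: 0.0001
```

jog_arm(commands=[{"x":0,"y":2,"z":0,"roll":0},{"x":0,"y":3,"z":0,"roll":0},{"x":0,"y":3,"z":0,"roll":0},{"x":0,"y":3,"z":0,"roll":0},{"x":0,"y":3,"z":0,"roll":0},{"x":0,"y":3,"z":0,"roll":0},{"x":0,"y":2,"z":0,"roll":0},{"x":0,"y":1.5,"z":0,"roll":0},{"x":0,"y":0,"z":0,"roll":0}])

```text
clock: 12.9
tool_pos: [0.6132, -0.1719, 0.0125]
orientation: [180.0, -0.0, 9.3]
force: [-0.9, 0.8, 0.1]
opening: 0.0003
```

```bash
python3 snap.py 6 side top
```

```text
{'clock': 12.9, 'tool_pos': array([ 0.613, -0.172,  0.012]), 'orientation': array([ 1.79985e+02, -2.40000e-02,  9.25300e+00]), 'force': array([-0.944,  0.778,  0.053])}
```

View pics/side6.png

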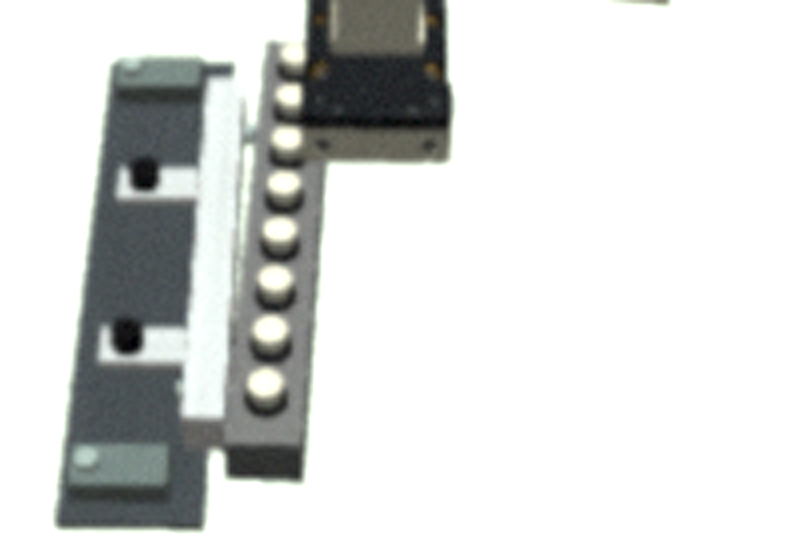

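View pics/top6.png

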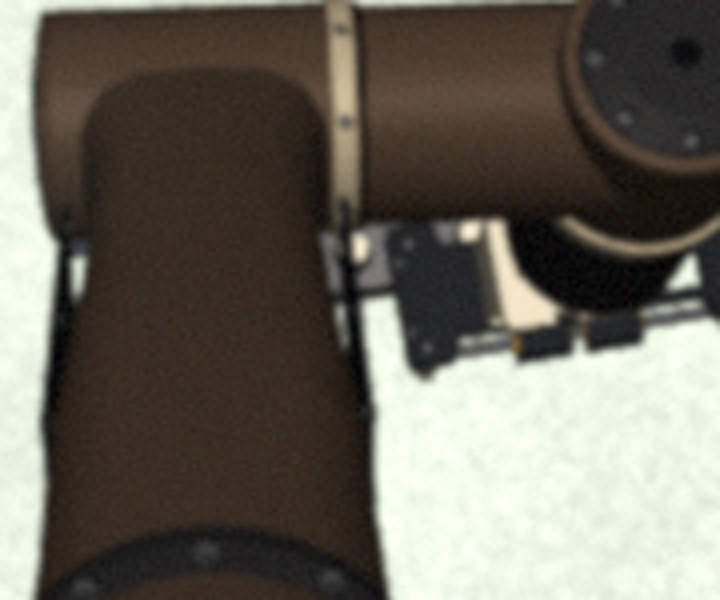

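jog_arm(commands=[{"x":0.4,"y":0,"z":0,"roll":0},{"x":0.4,"y":0,"z":0,"roll":0},{"x":0.4,"y":0,"z":0,"roll":0},{"x":0.2,"y":0,"z":0,"roll":0},{"x":0,"y":0,"z":0,"roll":0}])

```text
clock: 13.5
tool_pos: [0.627, -0.1677, 0.0125]
orientation: [180.0, -0.0, 9.4]
force: [-0.7, 0.8, 0.6]
opening: 0.0004
```

jog_arm(commands=[{"x":0.1,"y":0,"z":0,"roll":0},{"x":0.1,"y":0,"z":0,"roll":0},{"x":0,"y":0,"z":0,"roll":0}])

```text
clock: 13.8
tool_pos: [0.6283, -0.1678, 0.0125]
orientation: [-180.0, 0.0, 9.3]
force: [-0.4, -0.3, 0.2]
opening: 0.0007
```

jog_arm(commands=[{"x":0.1,"y":0,"z":0,"roll":0},{"x":0.1,"y":0,"z":0,"roll":0},{"x":0,"y":0,"z":0,"roll":0}])

```text
clock: 14.1
tool_pos: [0.6286, -0.1677, 0.0121]
orientation: [-180.0, 0.2, 9.3]
force: [-5.7, -0.4, 1.7]
opening: 0.0007
```

jog_arm(commands=[{"x":0.1,"y":0,"z":0,"roll":0},{"x":0.1,"y":0,"z":0,"roll":0},{"x":0,"y":0,"z":0,"roll":0}])

```text
clock: 14.4
tool_pos: [0.6294, -0.1677, 0.0119]
orientation: [-180.0, 0.3, 9.3]
force: [-7.6, -2.8, 3.7]
opening: 0.0006
```

jog_arm(commands=[{"x":0.1,"y":0,"z":0,"roll":0},{"x":0.1,"y":0,"z":0,"roll":0},{"x":0,"y":0,"z":0,"roll":0}])

```text
clock: 14.7
tool_pos: [0.6311, -0.1677, 0.0118]
orientation: [-180.0, 0.4, 9.3]
force: [-8.8, -3.1, 3.9]
opening: 0.0006
```

jog_arm(commands=[{"x":0.1,"y":0,"z":0,"roll":0},{"x":0.1,"y":0,"z":0,"roll":0},{"x":0,"y":0,"z":0,"roll":0}])

```text
clock: 15.0
tool_pos: [0.6328, -0.1675, 0.0118]
orientation: [-180.0, 0.4, 9.3]
force: [-8.8, -4.5, 3.5]
opening: 0.0004
```

jog_arm(commands=[{"x":0.1,"y":0,"z":0,"roll":0},{"x":0.1,"y":0,"z":0,"roll":0},{"x":0,"y":0,"z":0,"roll":0}])

```text
clock: 15.3
tool_pos: [0.6345, -0.1673, 0.0117]
orientation: [-180.0, 0.4, 9.3]
force: [-10.4, -4.6, 3.5]
opening: 0.0005
```

jog_arm(commands=[{"x":0.1,"y":0,"z":0,"roll":0},{"x":0,"y":0,"z":0,"roll":0}])

```text
clock: 15.5
tool_pos: [0.6353, -0.1671, 0.0116]
orientation: [-180.0, 0.4, 9.3]
force: [-9.3, -4.6, 4.5]
opening: 0.0003
```

jog_arm(commands=[{"x":0.1,"y":0,"z":0,"roll":0},{"x":0,"y":0,"z":0,"roll":0}])

```text
clock: 15.7
tool_pos: [0.6362, -0.167, 0.0116]
orientation: [-180.0, 0.4, 9.3]
force: [-10.2, -5.6, 4.5]
opening: 0.0003
```

jog_arm(commands=[{"x":0.1,"y":0,"z":0,"roll":0},{"x":0,"y":0,"z":0,"roll":0}])

```text
clock: 15.9
tool_pos: [0.6369, -0.1669, 0.0115]
orientation: [-180.0, 0.5, 9.3]
force: [-12.1, -5.6, 3.4]
opening: 0.0003
```

jog_arm(commands=[{"x":0.1,"y":0,"z":0,"roll":0},{"x":0,"y":0,"z":0,"roll":0}])

```text
clock: 16.1
tool_pos: [0.6369, -0.1668, 0.0113]
orientation: [-179.9, 0.6, 9.3]
force: [-13.4, -4.6, 5.5]
opening: 0.0006
```

jog_arm(commands=[{"x":0.1,"y":0,"z":0,"roll":0},{"x":0,"y":0,"z":0,"roll":0}])

```text
clock: 16.3
tool_pos: [0.6369, -0.1667, 0.0112]
orientation: [-179.9, 0.7, 9.3]
force: [-15.7, -4.9, 6.5]
opening: 0.0005
```

jog_arm(commands=[{"x":0.1,"y":0,"z":0,"roll":0},{"x":0,"y":0,"z":0,"roll":0}])

```text
clock: 16.5
tool_pos: [0.6369, -0.1666, 0.011]
orientation: [-179.9, 0.8, 9.3]
force: [-19.2, -4.7, 8.2]
opening: 0.0003
```

jog_arm(commands=[{"x":-0.5,"y":0,"z":0,"roll":0},{"x":-1,"y":0,"z":0,"roll":0},{"x":-1,"y":0,"z":0,"roll":0},{"x":-0.5,"y":0,"z":0,"roll":0},{"x":0,"y":0,"z":0,"roll":0}])

```text
clock: 17.0
tool_pos: [0.6144, -0.17, 0.013]
orientation: [180.0, -0.0, 9.4]
force: [-0.5, 0.1, 0.5]
opening: 0.0005
```

jog_arm(commands=[{"x":0,"y":-2,"z":0,"roll":0},{"x":0,"y":-3,"z":0,"roll":0},{"x":0,"y":-3,"z":0,"roll":0},{"x":0,"y":-3,"z":0,"roll":0},{"x":0,"y":-3,"z":0,"roll":0},{"x":0,"y":-3,"z":0,"roll":0},{"x":0,"y":-2,"z":0,"roll":0},{"x":0,"y":-0.5,"z":0,"roll":0},{"x":0,"y":0,"z":0,"roll":0}])

```text
clock: 17.9
tool_pos: [0.5835, 0.0233, 0.0128]
orientation: [-180.0, -0.0, 9.4]
force: [-0.0, 0.1, -0.6]
opening: 0.0002
```

jog_arm(commands=[{"x":0.5,"y":0,"z":0,"roll":0},{"x":0.5,"y":0,"z":0,"roll":0},{"x":0.4,"y":0,"z":0,"roll":0},{"x":0.2,"y":0,"z":0,"roll":0},{"x":0,"y":0,"z":0,"roll":0}])

```text
clock: 18.4
tool_pos: [0.5992, 0.0246, 0.0124]
orientation: [180.0, 0.0, 9.3]
force: [-0.0, 0.4, 0.5]
opening: 0.0005
```

jog_arm(commands=[{"x":0.15,"y":0,"z":0,"roll":0},{"x":0.15,"y":0,"z":0,"roll":0},{"x":0,"y":0,"z":0,"roll":0}])

```text
clock: 18.7
tool_pos: [0.602, 0.0255, 0.0126]
orientation: [-180.0, -0.0, 9.4]
force: [0.3, -0.5, -0.7]
opening: 0.0005
```

jog_arm(commands=[{"x":0.1,"y":0,"z":0,"roll":0},{"x":0.1,"y":0,"z":0,"roll":0},{"x":0,"y":0,"z":0,"roll":0}])

```text
clock: 19.0
tool_pos: [0.6035, 0.0258, 0.0125]
orientation: [180.0, 0.0, 9.4]
force: [-1.6, -0.2, 0.6]
opening: -0.0
```

jog_arm(commands=[{"x":0.1,"y":0,"z":0,"roll":0},{"x":0.1,"y":0,"z":0,"roll":0},{"x":0,"y":0,"z":0,"roll":0}])

```text
clock: 19.3
tool_pos: [0.6036, 0.0256, 0.012]
orientation: [180.0, 0.2, 9.3]
force: [-6.0, -0.6, 2.0]
opening: 0.0006
```

jog_arm(commands=[{"x":0.1,"y":0,"z":0,"roll":0},{"x":0.1,"y":0,"z":0,"roll":0},{"x":0,"y":0,"z":0,"roll":0}])

```text
clock: 19.6
tool_pos: [0.6043, 0.0256, 0.0116]
orientation: [180.0, 0.4, 9.3]
force: [-10.0, -1.1, 4.5]
opening: 0.0001
```

jog_arm(commands=[{"x":0.1,"y":0,"z":0,"roll":0},{"x":0,"y":0,"z":0,"roll":0}])

```text
clock: 19.8
tool_pos: [0.6046, 0.0256, 0.0114]
orientation: [180.0, 0.4, 9.3]
force: [-10.8, 0.4, 4.0]
opening: 0.0004
```

jog_arm(commands=[{"x":0.1,"y":0,"z":0,"roll":0},{"x":0,"y":0,"z":0,"roll":0}])

```text
clock: 20.0
tool_pos: [0.6047, 0.0255, 0.0112]
orientation: [180.0, 0.5, 9.3]
force: [-13.0, -0.2, 4.9]
opening: 0.0005
```

jog_arm(commands=[{"x":0.1,"y":0,"z":0,"roll":0},{"x":0,"y":0,"z":0,"roll":0}])

```text
clock: 20.2
tool_pos: [0.6046, 0.0254, 0.0109]
orientation: [180.0, 0.6, 9.3]
force: [-16.0, -1.0, 6.0]
opening: 0.0004
```

jog_arm(commands=[{"x":0.1,"y":0,"z":0,"roll":0},{"x":0,"y":0,"z":0,"roll":0}])

```text
clock: 20.4
tool_pos: [0.6047, 0.0252, 0.0107]
orientation: [180.0, 0.7, 9.2]
force: [-17.7, -0.4, 7.8]
opening: 0.0008
```

jog_arm(commands=[{"x":-0.5,"y":0,"z":0,"roll":0},{"x":-1,"y":0,"z":0,"roll":0},{"x":-1,"y":0,"z":0,"roll":0},{"x":-0.5,"y":0,"z":0,"roll":0},{"x":0,"y":0,"z":0,"roll":0}])

```text
clock: 20.9
tool_pos: [0.5816, 0.0222, 0.0129]
orientation: [-180.0, -0.0, 9.4]
force: [0.6, -0.0, -0.1]
opening: 0.0006
```

jog_arm(commands=[{"x":0,"y":2,"z":0,"roll":0},{"x":0,"y":3,"z":0,"roll":0},{"x":0,"y":3,"z":0,"roll":0},{"x":0,"y":3,"z":0,"roll":0},{"x":0,"y":3,"z":0,"roll":0},{"x":0,"y":3,"z":0,"roll":0},{"x":0,"y":2,"z":0,"roll":0},{"x":0,"y":0,"z":0,"roll":0}])

```text
clock: 21.7
tool_pos: [0.6136, -0.1677, 0.0125]
orientation: [180.0, -0.0, 9.2]
force: [0.5, 0.2, 0.4]
opening: 0.0006
```

```bash
python3 snap.py 7 side top
```

```text
{'clock': 21.7, 'tool_pos': array([ 0.614, -0.168,  0.012]), 'orientation': array([ 1.79976e+02, -3.70000e-02,  9.20600e+00]), 'force': array([0.486, 0.246, 0.352])}
```

View pics/side7.png

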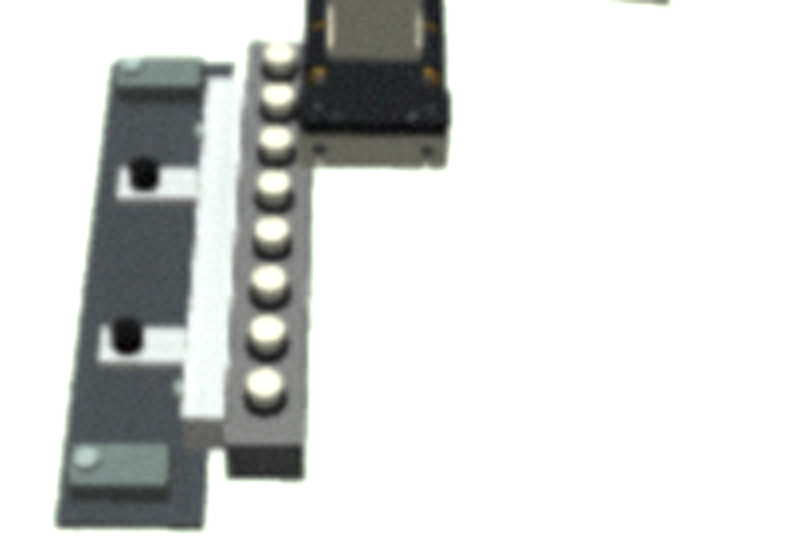

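jog_arm(commands=[{"x":0.5,"y":0,"z":0,"roll":0},{"x":0.5,"y":0,"z":0,"roll":0},{"x":0.5,"y":0,"z":0,"roll":0},{"x":0.3,"y":0,"z":0,"roll":0},{"x":0.2,"y":0,"z":0,"roll":0},{"x":0,"y":0,"z":0,"roll":0}])

```text
clock: 22.4
tool_pos: [0.6329, -0.1617, 0.0125]
orientation: [180.0, 0.0, 9.4]
force: [0.2, 0.3, 0.7]
opening: 0.0008
```

jog_arm(commands=[{"x":0.1,"y":0,"z":0,"roll":0},{"x":0.1,"y":0,"z":0,"roll":0},{"x":0.1,"y":0,"z":0,"roll":0},{"x":0,"y":0,"z":0,"roll":0}])

```text
clock: 22.8
tool_pos: [0.6357, -0.1616, 0.0126]
orientation: [180.0, -0.0, 9.3]
force: [-0.6, -0.6, -0.1]
opening: 0.0004
```

jog_arm(commands=[{"x":0.1,"y":0,"z":0,"roll":0},{"x":0.1,"y":0,"z":0,"roll":0},{"x":0,"y":0,"z":0,"roll":0}])

```text
clock: 23.1
tool_pos: [0.636, -0.1614, 0.0122]
orientation: [-180.0, 0.2, 9.3]
force: [-5.8, -1.3, 1.8]
opening: 0.0005
```

jog_arm(commands=[{"x":0.1,"y":0,"z":0,"roll":0},{"x":0.1,"y":0,"z":0,"roll":0},{"x":0,"y":0,"z":0,"roll":0}])

```text
clock: 23.4
tool_pos: [0.636, -0.1614, 0.0117]
orientation: [-179.9, 0.4, 9.3]
force: [-9.8, -1.9, 4.5]
opening: 0.0003
```

jog_arm(commands=[{"x":0.1,"y":0,"z":0,"roll":0},{"x":0.1,"y":0,"z":0,"roll":0},{"x":0,"y":0,"z":0,"roll":0}])

```text
clock: 23.7
tool_pos: [0.636, -0.1613, 0.0113]
orientation: [-179.9, 0.6, 9.3]
force: [-14.2, -2.2, 6.3]
opening: 0.0002
```

jog_arm(commands=[{"x":0.1,"y":0,"z":0,"roll":0},{"x":0,"y":0,"z":0,"roll":0}])

```text
clock: 23.9
tool_pos: [0.6361, -0.1613, 0.0112]
orientation: [-179.9, 0.7, 9.3]
force: [-16.6, -2.8, 7.7]
opening: 0.0006
```

jog_arm(commands=[{"x":0.1,"y":0,"z":0,"roll":0},{"x":0,"y":0,"z":0,"roll":0}])

```text
clock: 24.1
tool_pos: [0.6361, -0.1613, 0.011]
orientation: [-179.9, 0.8, 9.2]
force: [-18.8, -3.2, 8.6]
opening: 0.0006
```

jog_arm(commands=[{"x":-0.5,"y":0,"z":0,"roll":0},{"x":-1,"y":0,"z":0,"roll":0},{"x":-2,"y":0,"z":0,"roll":0},{"x":-3,"y":0,"z":0,"roll":0},{"x":-3,"y":0,"z":-1,"roll":0},{"x":-3,"y":0,"z":-3,"roll":0},{"x":-3,"y":0,"z":-4,"roll":0},{"x":0,"y":0,"z":-4,"roll":0},{"x":0,"y":0,"z":-4,"roll":0},{"x":0,"y":0,"z":0,"roll":0}])

```text
clock: 25.1
tool_pos: [0.4944, -0.186, 0.1792]
orientation: [179.8, -0.7, 9.4]
force: [-0.1, 0.2, -0.2]
opening: 0.0004
```

```bash
python3 snap.py 8 side top
```

```text
{'clock': 25.1, 'tool_pos': array([ 0.494, -0.186,  0.179]), 'orientation': array([179.793,  -0.701,   9.419]), 'force': array([-0.091,  0.163, -0.151])}
```

View pics/side8.png

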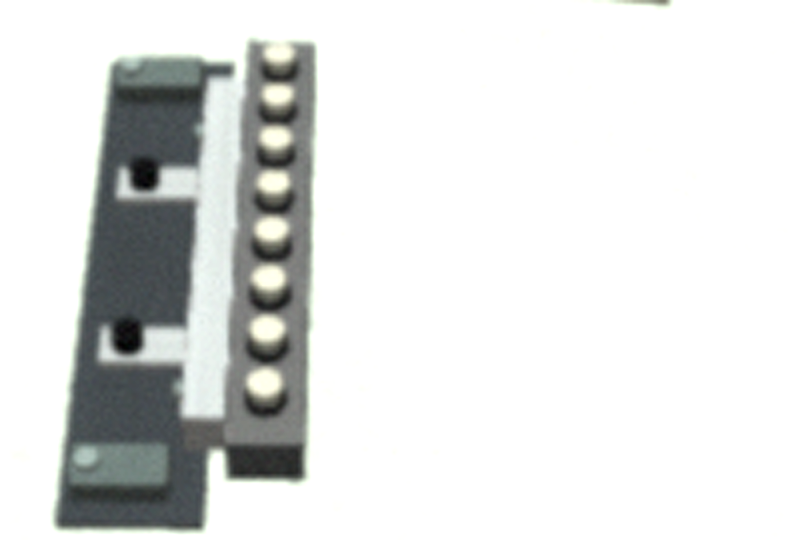

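View pics/top8.png

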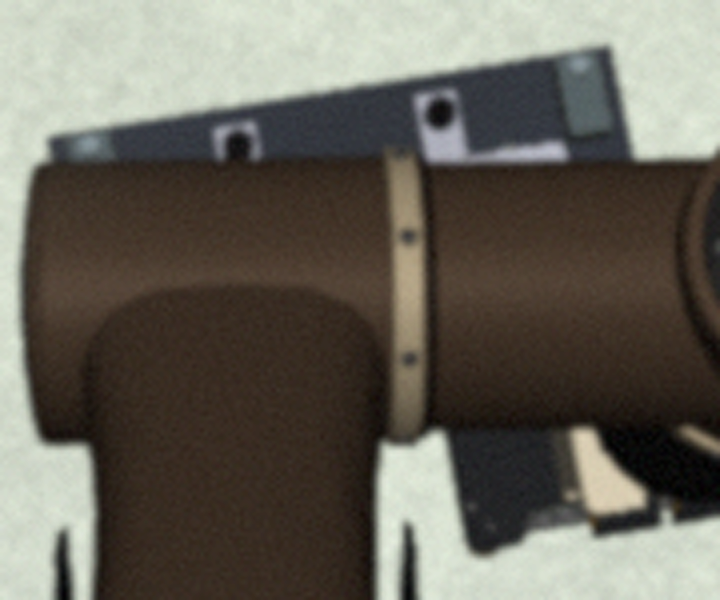

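The side view shows the strip's edge against the bar along its whole length, with no gap from (240,70) to (226,440). Both pin tails stick out behind the bar, at (200,130) and (179,386), and the gripper is clear.

```bash
python3 - <<'E'
from plant import ctrl
import numpy as np
s=ctrl.snapshot("side")
import pickle
a=pickle.load(open("side0.pkl","rb"))["image"].astype(int);b=s["image"].astype(int)
for n,(x0,y0,x1,y1) in dict(carton=(360,110,410,160),bottle=(215,375,275,445),adapter=(315,395,380,470)).items(): print(n,np.abs(a-b)[y0:y1,x0:x1].mean())
print(ctrl.close_job())
E
```

```text
carton 42.9536
bottle 2.5557142857142856
adapter 2.587897435897436
the job is handed in; nothing more can be done
None
```

```bash
python3 - <<'E'
import pickle,cv2
cv2.imwrite("pics/side8f.png",pickle.load(open("side8.pkl","rb"))["image"][:,:,::-1])
E
```

```text
(no output)
```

View pics/side8f.png

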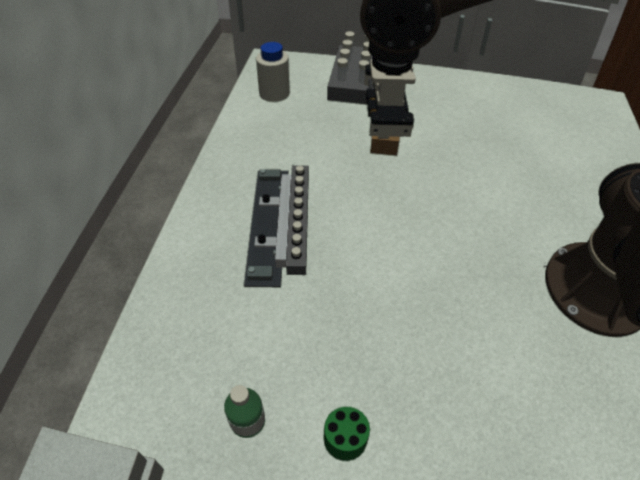

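The strip now lies flat and parallel against the rail, as far as the side camera and the feel of the stops can show. I handed the job in at about 25 s with the gripper clear and raised to 0.18 m.

**What I did:** I slid the strip up to the pins with the open fingers. Then, with the fingers closed, I pressed near the left pin, near the right pin, and once more at each. Pressing the first end tilted the strip onto the end of the bar, which left the left pin about 1 mm short. The second left press closed that gap.

**Force:** Each press ended at a hard stop, with about 19 N along x and about 21 N in total, under the 24 N limit. The pins moved in at about 10–12 N.

**Last checks:**
- **Strip and pins:** The side picture showed no gap along the bar and both pin tails out behind it. The second right press found no movement left. I didn't press the left pin again after that, and pin depth was judged only by feel and picture.
- **Bystanders:** The bottle and adapter look unchanged. The automatic picture check flagged the carton with a large difference. The gripper stands in front of it in that view, and the part still visible is in its original place. The arm didn't go near the carton with the tool low.
- **Top view:** The arm blocked the top camera at the end, so it couldn't confirm the seating.

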